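# Open the walnut canister on the market stall

## Robot

A 6-joint arm with a two-finger parallel gripper is mounted at the origin on the work surface. World frame = base frame: x ahead of the robot, y to its left, z up, the work surface at z = 0. Lengths are in m, angles in rad, forces in N, time in s.
With the tool pointing down it reaches from about 0.35 to 0.875 m from the base axis. Payload 4.2 kg.
Tool frame: the origin (TCP) lies between the finger pads; the fingertips stand 19 mm ahead of it and the grasp point (between the pads) is the TCP (env.tips_ahead is the distance from the TCP to the fingertips, in m); z points along the fingers, y is the line along which they close (so a half turn about z gives the same grasp; the last joint's range is limited). The gripper opens to 87 mm and grips with 3 to 60 N. Pads are 19 mm wide; open, the fingers measure 117 mm over their backs; the gripper's body (75 mm by 190 mm) begins 51 mm behind the grasp point.
Start: joints at [-0.842, 0.385, 0.008, 0, -1.194, -0.259], TCP at [0.283, -0.557, 0.209] pointing down, gripper open.
Joint ranges: [-3.14, 3.14], [-1.21, 2.06], [-1.07, 1.41], [-3.16, 2.05], [-2.99, -0.16], [-3.1, 3.1]. Speed limits (rad/s): [2.79, 2.79, 3.14, 3.14, 3.14, 3.14].

## Interface

Orientations are given as a unit quaternion [w, x, y, z].
In Python, from bench import env gives the robot as it stands.
- The arm moves only by the tool arm_command, never from a script. Its argument "commands" is a list of rows, each an object of numbers: "jaw": the opening, from 0 (shut) to 1 (fully open); "tx", "ty", "tz": the shift along the tool's x, y, z in cm; "ax", "ay", "az": the turn, a rotation vector about the tool's x, y, z in degrees. In form: [{"jaw": .., "tx": .., "ty": .., "tz": .., "ax": .., "ay": .., "az": ..}, ...]. A call has 1 to 12 rows; each row is the pose to reach, as a shift and turn from the pose commanded when the call began, along the tool's axes at that moment; what a row does not reach only later rows make up. A row lasts 1/8 s, in which the tool goes at most 62.5 mm and 10.7 degrees, less where a joint would pass 70% of its speed; a pose out of reach is approached as far as the arm can. A call with a gripper value outside its range is refused whole. The fingers move at their own pace and stop on an object; "newtons" is the grip in N (left out, the last holds). Time passes only in rows, so rows that repeat a pose let the fingers close. It gives the time, the measured TCP pose, the force, the opening and the grip force at its end, in the units of the state.
- env.state(): the state, without advancing time (a new reading comes with each control period).
- env.grab_frame(name): name is "scene" or "side" or "wrist"; returns the picture (384x512x3 uint8, red, green, blue); there is no depth.
- env.camera_params(name): a dict with "intrinsics" (3x3 intrinsics, pixels), "R" (3x3) and "t" (3): a world point X has camera coordinates R X + t. Camera axes: x right, y down, z forward; pixel columns grow to the right and rows downward; lengths in m; the calibration is good to about 2 mm. A picture is of the moment at which its call begins: read the wrist's pose just before it. camera_params takes no time and is no camera call; for the wrist camera it gives the pose at the moment of the call.
- env.sign_off(): hands the job in; it is judged then, once.
The state is a dict: "clock": time; "joint_pos": joint angles; "dq": joint speeds; "tau": joint torques, N m; "tool_pos": TCP position; "ee_rot": TCP orientation; "force": force on the tool from outside, world axes, zero at the start; "ft_torque": the same for the moment, N m; "opening": finger opening in m; "finger_force": force on a finger pad.
Only numpy, scipy, OpenCV 4.12 (cv2) and the standard library are available. Lean on these libraries where they do the work, as an engineer would, in place of code of your own. Each camera call takes 0.05 s, during which the arm holds its last target. There are 200 camera calls.

## Task

Open the wider, lower canister of walnuts: pull its snug press-in lid straight up by the arched handle until it snaps free, then set the lid down gently (do not drop it), right way up, wholly on the wooden board, and let go of it. Leave the other things on the stall where they stand.

Things in the scene. Friction and masses are not known exactly. Their poses are not given: they have to be found in the camera images.
- canister: The wider, lower canister, fixed to the table: clear plastic, full of walnuts, 104 mm diameter, with a white collar (114 mm diameter, 30 mm tall) round its mouth; rim 120 mm high. Origin: centre of its underside, z up. Four hidden sprung catch balls in the collar hold the lid: it takes a straight upward pull of about 10 to 18 N, is loose after 10 mm and clear of the rim after 22 mm.
- lid: Its loose round lid, 0.25 kg, 70 mm tall. Bottom up: white plug 88 mm diameter, 22 mm deep (in the collar); wooden disc 116 mm diameter, 8 mm thick, resting on the collar; arched steel handle: level bar 76 mm long (lid x), 12 mm wide and tall, on 12 mm posts at x = +-32 mm, 28 mm of air under it. Origin: centre of the plug's underside, z up; starts 98 mm above the table.
- lid_handle (a point): Middle of the lid's handle bar (64 mm above the lid's origin). Axes as the lid's: x along the bar.
- board: Square wooden board, 190 x 190 x 18 mm, fixed flat on the table. Origin: centre of its underside; x and y along its edges.
- board_top (a point): Centre of the board's upper face, 18 mm above the table; axes as the board's.
- tall_canister: The slimmer, taller canister of dates (84 mm diameter, 188 mm tall with its round steel knob), fixed; not to be opened. Origin: centre of its underside.
- weight: Loose brass weight, 30 mm diameter, 44 mm tall. Origin: centre of its underside. A bystander.
- sample_cup: Loose small white cup, 36 mm diameter, 45 mm tall. Origin: centre of its underside. A bystander.
- honey_jar: Loose amber jar, 62 mm diameter, 85 mm tall. Origin: centre of its underside. A bystander.
- scoop: Loose aluminium nut scoop with a wooden handle, about 175 mm long along its x, 55 mm wide, 30 mm tall. Origin: on its underside, near the joint of scoop and handle. A bystander.
- price_stand: Loose price-card stand, 145 mm tall: dark foot 50 x 70 mm, thin stem, white card 110 mm wide. Origin: centre of its underside. A bystander.
- canister_rim (a point): Centre of the canister's mouth, level with the rim, 120 mm above its foot.
Not all that is in view belongs to the job. Leave any orange or pink look-alike of the lid alone.

How it is judged:
By the outcome, as a careful person would: the job done as asked, in the order asked, and still so for the second after the job is handed in, with the robot touching nothing.
It also fails if it takes over 48 s, if anything falls off the work surface, if the arm or the gripper's body presses on something with over 40 N, if the wrist force passes 120 N, or if a joint passes its speed limit or range.

## Working session

There is one attempt and no reset: what is moved stays moved. The work goes in short steps, Python scripts to look and compute and a tool call to move; the robot and the scene stay as the last step left them, time stands still between calls to the robot, and variables do not carry over. Pictures are saved under pics/ and viewed, at most 10 in all, crops included, and the job is handed in when it is done.

Besides the shell and the picture viewer there is one more tool, called after ">>>" as a command line: name --argument value ..., lists and objects as JSON in quotes. arm_command: Moves the arm, as the interface text tells. Its arguments: {"type":"object","properties":{"commands":{"type":"array"},"newtons":{"type":"number"}},"required":["commands"]}

```bash
mkdir -p pics
cat > h.py <<'E'
import numpy as np, cv2
from bench import env
def grab(n,f):
    p=env.camera_params(n); im=env.grab_frame(n); cv2.imwrite(f,im[:,:,::-1]); np.savez(f[:-4]+'.npz',K=p["intrinsics"],R=p["R"],t=p["t"]); return im,p
def load(f):
    d=np.load(f[:-4]+'.npz'); return cv2.imread(f),{"intrinsics":d['K'],"R":d['R'],"t":d['t']}
def ray(p,u,v):
    K,R,t=map(np.asarray,(p["intrinsics"],p["R"],p["t"])); d=R.T@np.linalg.solve(K,[u,v,1.]); return -R.T@t,d
def plane(p,u,v,z):
    c,d=ray(p,u,v); return c+d*(z-c[2])/d[2]
def proj(p,X):
    K,R,t=map(np.asarray,(p["intrinsics"],p["R"],p["t"])); q=K@(R@np.asarray(X)+t); return q[:2]/q[2]
E
python3 - <<'E'
from h import *
a,p=grab("scene","pics/scene0.png"); b,q=grab("side","pics/side0.png"); c,w=grab("wrist","pics/wrist0.png")
for x in (p,q,w): print(ray(x,256,192))
print(env.state())
E
```

```text
(array([1.33884466, 0.48946482, 0.81563245]), array([-0.65660973, -0.44951315, -0.60568015]))
(array([ 0.4240863 , -0.62804677,  0.88445905]), array([ 0.17529626,  0.63843591, -0.74945812]))
(array([ 0.21412339, -0.5909983 ,  0.38156893]), array([ 0.25129482,  0.12839301, -0.9593591 ]))
{'clock': 0.15, 'joint_pos': array([-8.42381004e-01,  3.85362219e-01,  6.93774194e-03, -3.54500469e-04,
       -1.19399420e+00, -2.58617470e-01]), 'dq': array([-0.00220718, -0.00429517,  0.00302071,  0.00230567, -0.00016843,
       -0.00239506]), 'tau': array([ 5.75627146e-04, -3.91052449e+01,  1.87587065e+01,  4.22232717e+00,
        1.23616098e-02, -1.26573532e-04]), 'tool_pos': array([ 0.28274677, -0.55685062,  0.20832044]), 'ee_rot': array([-2.39171639e-04, -2.32681051e-01,  9.72552746e-01,  7.92429946e-04]), 'force': array([-0.50071523,  0.29510477, -0.41224543]), 'ft_torque': array([ 0.03599814,  0.04539785, -0.0588342 ]), 'finger_force': 0.0, 'opening': 0.0870212456960542}
```

View pics/scene0.png

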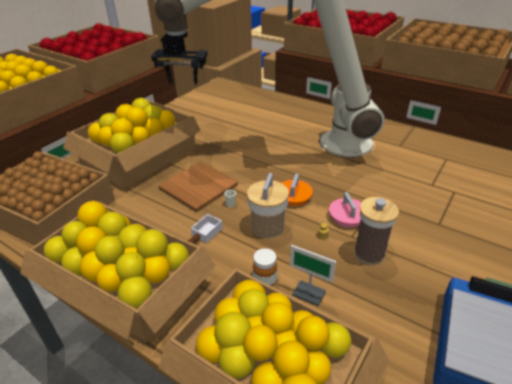

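View pics/side0.png

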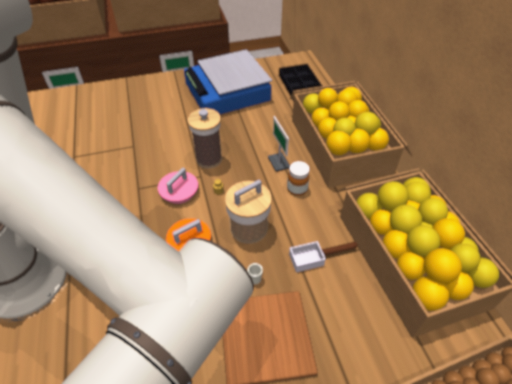

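The scene view shows three handled lids: wood-coloured on the wide canister at (268,190), orange on the table at (298,192) and pink on the table at (347,212). In the side view they are at (248,200), (188,233) and (178,186). The wood-coloured one fits, because it is on the low wide canister with a white collar. The tall canister at (376,225) has a knob, not a handle. The board is at (198,185) in the scene view. I'll confirm this in one enlarged crop.

Run:
```python
from h import *
a,p=load("pics/scene0.png"); b,q=load("pics/side0.png")
A=cv2.resize(a[150:250,150:300],None,fx=5.2,fy=5.2,interpolation=cv2.INTER_CUBIC)[:300+220,:]
ca=cv2.resize(a[160:240,225:325],(400,320),interpolation=cv2.INTER_CUBIC)
cb=cv2.resize(b[165:245,205:305],(400,320),interpolation=cv2.INTER_CUBIC)
cc=cv2.resize(a[160:215,150:245],(400,232),interpolation=cv2.INTER_CUBIC)
cd=cv2.resize(b[285:384,215:325],(400,360),interpolation=cv2.INTER_CUBIC)[:232]
cv2.imwrite("pics/crop1.png",np.vstack([np.hstack([ca,cb]),np.hstack([cc,cd])]))
```

```text
(no output)
```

View pics/crop1.png

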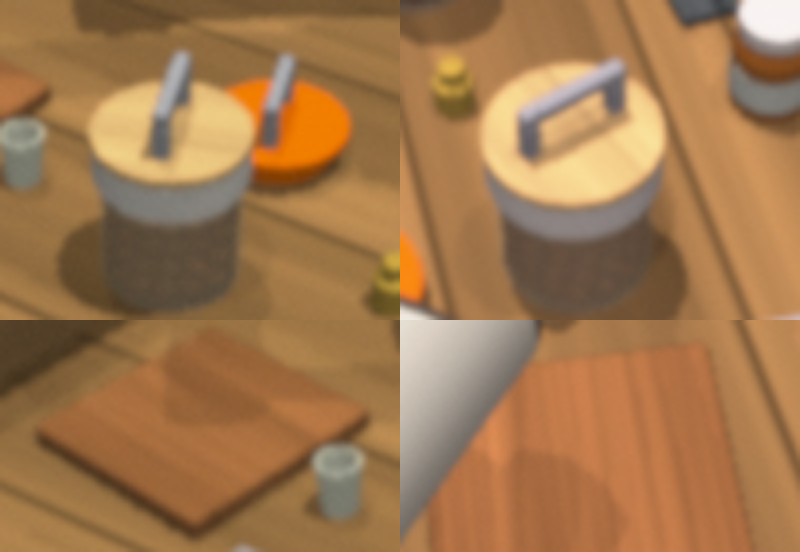

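The crop confirms it. The wood lid with the arched steel handle sits on the wide walnut canister; in the side view the bar runs from (237,192) to (258,182). The orange lid lies apart on the table. In the scene view the board corners are near (159,187), (196,209), (237,182) and (199,162).

Run:
```python
from h import *
a,p=load("pics/scene0.png"); b,q=load("pics/side0.png")
for n,cam,pts in (("side",q,[(237.5,192.5),(258.3,182)]),("scene",p,[(265.2,187.8),(270.8,174.8)])):
    P=[plane(cam,*x,0.168) for x in pts]; d=P[1]-P[0]
    print(n,"bar",P,"mid",(P[0]+P[1])/2,"len",np.linalg.norm(d),"yaw",np.degrees(np.arctan2(d[1],d[0])))
for n,im,cam,(u,v) in (("scene",a,p,(258,193)),("side",b,q,(234,206))):
    hsv=cv2.cvtColor(im,cv2.COLOR_BGR2HSV).astype(int)
    lab=cv2.cvtColor(im,cv2.COLOR_BGR2LAB).astype(int)
    m=(np.abs(lab-lab[v,u]).max(2)<28)&(lab[:,:,0]>150)
    n2,L=cv2.connectedComponents(m.astype(np.uint8)); 
    pts=np.argwhere(L==L[v,u])[:,::-1].astype(np.int32)
    h=cv2.convexHull(pts).reshape(-1,2)
    W=np.array([plane(cam,*x,0.128)[:2] for x in h]); (c,r)=cv2.minEnclosingCircle(W.astype(np.float32)*1000)
    print(n,lab[v,u],len(pts),"disc",c,r, pts.min(0),pts.max(0))
C=np.array([plane(p,*x,0.018) for x in [(159.5,187.3),(196.3,208.7),(237.4,181.9),(199.4,162.4)]])
print("board",C[:,:2],"mean",C.mean(0),[np.linalg.norm(C[i]-C[i-1]) for i in range(4)])
print([np.degrees(np.arctan2(*(C[i]-C[i-1])[1::-1])) for i in range(4)])
print("side corner",plane(q,298.9,291.9,0.018))
for nm,u,v,z in (("cup",231,190,.045),("scoop",207,222,.02),("honey",265,254,.085),("weight",323,226,.04),("knob",380,203,.188),("stand",314,252,.145)): print(nm,plane(p,u,v,z)[:2])
```

```text
side bar [array([ 0.54868578, -0.00745027,  0.168     ]), array([0.60575633, 0.0121969 , 0.168     ])] mid [0.57722105 0.00237331 0.168     ] len 0.0603577639888931 yaw 18.9965981134345
scene bar [array([0.60828084, 0.01920067, 0.168     ]), array([ 5.49189140e-01, -2.82895182e-04,  1.68000000e-01])] mid [0.57873499 0.00945889 0.168     ] len 0.06222088725209258 yaw -161.75171177186294
scene [202 133 167] 654 disc (574.6192626953125, 5.925239562988281) 58.64778137207031 [247 181] [288 204]
side [214 133 165] 824 disc (575.8817138671875, 4.61323356628418) 57.626136779785156 [225 181] [270 215]
board [[ 0.62424384 -0.38528605]
 [ 0.6435722  -0.21032481]
 [ 0.46124534 -0.18585783]
 [ 0.43764922 -0.37070353]] mean [ 0.54167765 -0.28804305  0.018     ] [np.float64(0.18716357383787044), np.float64(0.1760256220987972), np.float64(0.1839611809832903), np.float64(0.18634567221120574)]
[np.float64(-4.468627595462787), np.float64(83.69597021061612), np.float64(172.3569697775828), np.float64(-97.27463855901853)]
side corner [ 0.64059522 -0.22108009  0.018     ]
cup [ 0.53709732 -0.15455144]
scoop [ 0.67547621 -0.14178302]
honey [0.7448463  0.10609528]
weight [0.52797798 0.16108403]
knob [0.53268414 0.30289479]
stand [0.72800644 0.22761305]
```

>>> arm_command --commands '[{"jaw":1,"tx":-1.5,"ty":1,"tz":-2,"az":0.5},{"jaw":1,"tx":-5.2,"ty":3.7,"tz":-4,"az":1},{"jaw":1,"tx":-10.3,"ty":7.4,"tz":-5,"az":2},{"jaw":1,"tx":-15.5,"ty":11.1,"tz":-5,"az":3},{"jaw":1,"tx":-20.6,"ty":14.7,"tz":-5,"az":4},{"jaw":1,"tx":-25.8,"ty":18.4,"tz":-5,"az":5},{"jaw":1,"tx":-30.9,"ty":22.1,"tz":-5,"az":6},{"jaw":1,"tx":-36,"ty":25.7,"tz":-5,"az":7},{"jaw":1,"tx":-41,"ty":29.3,"tz":-5,"az":8},{"jaw":1,"tx":-46,"ty":32.9,"tz":-5,"az":8.4},{"jaw":1,"tx":-49.5,"ty":35.4,"tz":-5,"az":8.4},{"jaw":1,"tx":-51.5,"ty":36.8,"tz":-5,"az":8.4}]'

```text
invalid input
```

Run:
```python
from h import *
c,w=grab("wrist","pics/wrist1.png"); s=env.state(); print(s['clock'],s['tool_pos'],s['ee_rot'],s['joint_pos'])
for X in ((.5755,.005,.168),): print(proj(w,X))
```

```text
0.2 [ 0.28279829 -0.55694988  0.20847817] [-2.22684914e-04 -2.32750078e-01  9.72536351e-01  6.30646236e-04] [-8.42360881e-01  3.85273804e-01  7.15356618e-03 -2.20789711e-04
 -1.19399786e+00 -2.58545029e-01]
[523.82146249 561.19148934]
```

View pics/wrist1.png

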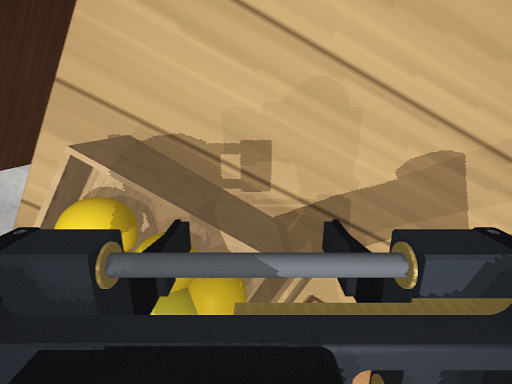

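The call was refused as invalid, so the arm has not moved. The picture still shows the start pose: fingers at (180,245) and (340,240) over a fruit crate. I'll send it again with every key filled in.

>>> arm_command --commands '[{"jaw":1,"tx":-1.5,"ty":1,"tz":-2,"ax":0,"ay":0,"az":0.5},{"jaw":1,"tx":-5.2,"ty":3.7,"tz":-4,"ax":0,"ay":0,"az":1},{"jaw":1,"tx":-10.3,"ty":7.4,"tz":-5,"ax":0,"ay":0,"az":2},{"jaw":1,"tx":-15.5,"ty":11.1,"tz":-5,"ax":0,"ay":0,"az":3},{"jaw":1,"tx":-20.6,"ty":14.7,"tz":-5,"ax":0,"ay":0,"az":4},{"jaw":1,"tx":-25.8,"ty":18.4,"tz":-5,"ax":0,"ay":0,"az":5},{"jaw":1,"tx":-30.9,"ty":22.1,"tz":-5,"ax":0,"ay":0,"az":6},{"jaw":1,"tx":-36,"ty":25.7,"tz":-5,"ax":0,"ay":0,"az":7},{"jaw":1,"tx":-41,"ty":29.3,"tz":-5,"ax":0,"ay":0,"az":8},{"jaw":1,"tx":-46,"ty":32.9,"tz":-5,"ax":0,"ay":0,"az":8.4},{"jaw":1,"tx":-49.5,"ty":35.4,"tz":-5,"ax":0,"ay":0,"az":8.4},{"jaw":1,"tx":-51.5,"ty":36.8,"tz":-5,"ax":0,"ay":0,"az":8.4}]'

```text
clock: 1.7
tool_pos: [0.5762, 0.0068, 0.2603]
ee_rot: [0.001, -0.162, 0.987, 0.0]
force: [-0.6, -0.8, 0.6]
opening: 0.087
finger_force: 0.0
```

Run:
```python
from h import *
c,w=grab("wrist","pics/wrist2.png"); s=env.state(); print(s['clock'],s['tool_pos'],s['ee_rot'],s['joint_pos'])
for X in ((.5755,.005,.168),): print(proj(w,X))
```

```text
1.75 [0.57734932 0.00794261 0.25980645] [ 1.12655423e-03 -1.62541557e-01  9.86701037e-01  1.93138360e-04] [ 2.94121451e-01  2.71205694e-01 -3.00846241e-02 -9.32472933e-05
 -1.26722176e+00 -1.53835795e+00]
[253.97507847 189.38836294]
```

View pics/wrist2.png

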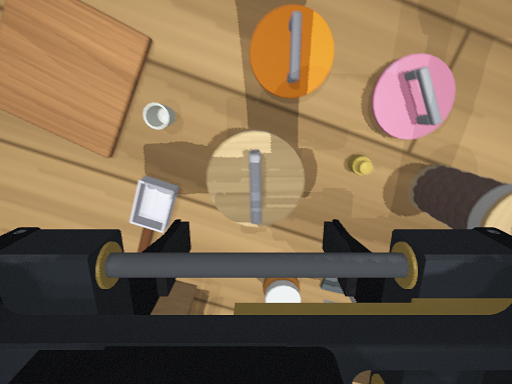

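The wrist view shows the lid's bar from (256,150) to (257,223) on the wood disc centred at (255,179), between the open fingers. The board's near corners are at (151,39) and (110,157). I'll refine from this view.

Run:
```python
from h import *
from scipy.spatial.transform import Rotation as Ro
a,w=load("pics/wrist2.png"); s=env.state()
hsv=cv2.cvtColor(a,cv2.COLOR_BGR2HSV); m=((hsv[:,:,1]<60)&(hsv[:,:,2]>60)).astype(np.uint8); m[:140]=0;m[232:]=0;m[:,:235]=0;m[:,275:]=0
n,L,st,_=cv2.connectedComponentsWithStats(m); k=1+st[1:,4].argmax(); print(st[k])
pts=np.argwhere(L==k)[:,::-1]; (c,sz,an)=cv2.minAreaRect(pts.astype(np.float32)); print(c,sz,an)
box=cv2.boxPoints((c,sz,an)); W=np.array([plane(w,*x,.168) for x in box]); print("bar mid",W.mean(0))
e=[W[i]-W[i-1] for i in range(4)]; print([(round(np.linalg.norm(x),4),round(np.degrees(np.arctan2(x[1],x[0])),1)) for x in e])
B=[plane(w,*x,.018)[:2] for x in ((151,39),(110,157))]; d=B[1]-B[0]; print("board edge",B,np.linalg.norm(d),np.degrees(np.arctan2(d[1],d[0])))
d/=np.linalg.norm(d); nrm=np.array([d[1],-d[0]]); print("centre",(B[0]+B[1])/2+.095*nrm)
q=s['ee_rot']; R=Ro.from_quat(np.r_[q[1:],q[0]]).as_matrix(); print(s['tool_pos'],R)
```

```text
[248 150  14  74 882]
(254.9853515625, 186.53170776367188) (73.27672576904297, 12.368962287902832) 88.21009063720703
bar mid [0.57374176 0.0055448  0.168     ]
[(np.float64(0.0775), np.float64(-160.1)), (np.float64(0.0121), np.float64(110.4)), (np.float64(0.0774), np.float64(20.7)), (np.float64(0.0131), np.float64(-69.4))]
board edge [array([ 0.45796862, -0.18493862]), array([ 0.6383185, -0.2097769])] 0.1820522378431427 -7.841599691627814
centre [ 0.53518225 -0.29146942]
[0.57734932 0.00794261 0.25980645] [[-9.47157946e-01 -3.20760281e-01  2.16035843e-03]
 [-3.20759411e-01  9.47160410e-01  7.47363397e-04]
 [-2.28593047e-03  1.49158835e-05 -9.99997387e-01]]
```

>>> arm_command --commands '[{"jaw":1,"tx":0.3,"ty":-0.1,"tz":1,"ax":0,"ay":0,"az":-1},{"jaw":1,"tx":0.3,"ty":-0.1,"tz":3,"ax":0,"ay":0,"az":-1.5},{"jaw":1,"tx":0.3,"ty":-0.1,"tz":5.5,"ax":0,"ay":0,"az":-1.5},{"jaw":1,"tx":0.3,"ty":-0.1,"tz":7.5,"ax":0,"ay":0,"az":-1.5},{"jaw":1,"tx":0.3,"ty":-0.1,"tz":9,"ax":0,"ay":0,"az":-1.5},{"jaw":1,"tx":0.3,"ty":-0.1,"tz":9.7,"ax":0,"ay":0,"az":-1.5},{"jaw":1,"tx":0.3,"ty":-0.1,"tz":9.7,"ax":0,"ay":0,"az":-1.5}]'

```text
clock: 2.62
tool_pos: [0.5729, 0.0017, 0.1621]
ee_rot: [-0.0, -0.174, 0.985, -0.0]
force: [-0.1, -0.3, 0.4]
opening: 0.0872
finger_force: 0.0
```

>>> arm_command --commands '[{"jaw":1,"tx":-0.2,"ty":0.3,"tz":0,"ax":0,"ay":0,"az":0},{"jaw":1,"tx":-0.2,"ty":0.3,"tz":0,"ax":0,"ay":0,"az":0},{"jaw":0,"tx":-0.2,"ty":0.3,"tz":0,"ax":0,"ay":0,"az":0},{"jaw":0,"tx":-0.2,"ty":0.3,"tz":0,"ax":0,"ay":0,"az":0},{"jaw":0,"tx":-0.2,"ty":0.3,"tz":0,"ax":0,"ay":0,"az":0},{"jaw":0,"tx":-0.2,"ty":0.3,"tz":0,"ax":0,"ay":0,"az":0},{"jaw":0,"tx":-0.2,"ty":0.3,"tz":0,"ax":0,"ay":0,"az":0},{"jaw":0,"tx":-0.2,"ty":0.3,"tz":0,"ax":0,"ay":0,"az":0}]' --newtons 8

```text
clock: 3.62
tool_pos: [0.5739, 0.0056, 0.1621]
ee_rot: [-0.0, -0.174, 0.985, -0.0]
force: [0.4, 1.0, 0.2]
opening: 0.0346
finger_force: 0.0
```

>>> arm_command --commands '[{"jaw":0,"tx":0,"ty":0,"tz":0,"ax":0,"ay":0,"az":0},{"jaw":0,"tx":0,"ty":0,"tz":0,"ax":0,"ay":0,"az":0},{"jaw":0,"tx":0,"ty":0,"tz":0,"ax":0,"ay":0,"az":0},{"jaw":0,"tx":0,"ty":0,"tz":0,"ax":0,"ay":0,"az":0},{"jaw":0,"tx":0,"ty":0,"tz":0,"ax":0,"ay":0,"az":0}]' --newtons 8

```text
clock: 4.25
tool_pos: [0.5739, 0.0056, 0.1622]
ee_rot: [-0.0, -0.174, 0.985, -0.0]
force: [-0.2, 0.3, -0.6]
opening: 0.0004
finger_force: 0.0
```

The jaws shut fully without catching the bar, so I'll look.

Run:
```python
from h import *
b,q=grab("side","pics/side1.png"); a,p=grab("scene","pics/scene1.png")
cv2.imwrite("pics/v1.png",np.hstack([cv2.resize(x,(400,400),interpolation=cv2.INTER_CUBIC) for x in (a[130:230,215:315,::-1],b[140:240,195:295,::-1])]))
for n,P in (("scene",p),("side",q)):
    print(n,[proj(P,X).round(1) for X in ((.574,.0056,.162),(.574,.0056,.143),(.574,.0056,.128))])
```

```text
scene [array([267.8, 181.6]), array([267.8, 187.2]), array([267.8, 191.5])]
side [array([246.4, 188.2]), array([246.6, 193.3]), array([246.7, 197.3])]
```

View pics/v1.png

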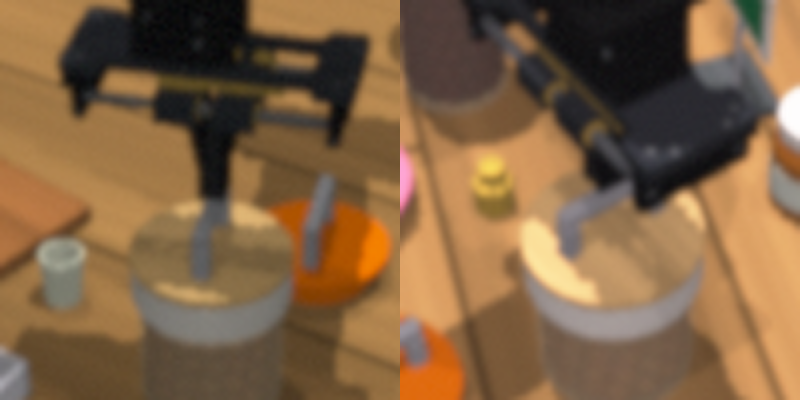

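In the side crop the middle of the bar, near (606,188), is visible with no finger across it. In the scene crop the shut fingers end near (213,222). They seem to be above or beside the bar, so I'll check enlarged with projected marks.

Run:
```python
from h import *
c,w=grab("wrist","pics/wrist3.png"); c=c[:,:,::-1].copy()
a,p=load("pics/scene1.png"); b,q=load("pics/side1.png")
s=env.state(); T=s['tool_pos']; print(s)
def crop(im,P,u,v,hw,hh,f):
    o=cv2.resize(im[v-hh:v+hh,u-hw:u+hw],None,fx=f,fy=f,interpolation=cv2.INTER_CUBIC)
    for X,col in ((T,(0,0,255)),(T-[0,0,.019],(0,255,0))):
        x,y=(proj(P,X)-[u-hw,v-hh]+.5)*f
        cv2.circle(o,(int(x),int(y)),3,col,-1)
    return o
A=crop(a,p,268,182,25,18,8); B=crop(b,q,250,188,25,18,8)
W=crop(c,w,256,192,200,140,1)
cv2.imwrite("pics/v2.png",np.vstack([np.hstack([A,B]),np.hstack([W,W*0])]))
```

```text
{'clock': 4.4, 'joint_pos': array([ 2.91957973e-01,  3.36396034e-01, -1.89743675e-01,  1.00406740e-05,
       -1.04471246e+00, -1.51339452e+00]), 'dq': array([ 1.11331780e-03, -1.09628372e-03,  2.55160070e-04, -9.40256027e-04,
       -1.52343553e-03, -5.55389892e-05]), 'tau': array([-8.92688513e-04, -3.52005494e+01,  1.73595321e+01,  3.89213294e+00,
       -7.47044664e-02, -6.76053901e-06]), 'tool_pos': array([0.57387173, 0.00561096, 0.16214948]), 'ee_rot': array([-2.72198292e-05, -1.73795391e-01,  9.84781784e-01, -7.57845198e-06]), 'force': array([-0.52824284, -0.63315757, -0.52538447]), 'ft_torque': array([-0.02421492, -0.01236467, -0.01156765]), 'finger_force': 0.0, 'opening': 0.0008271072630486054}
```

View pics/v2.png

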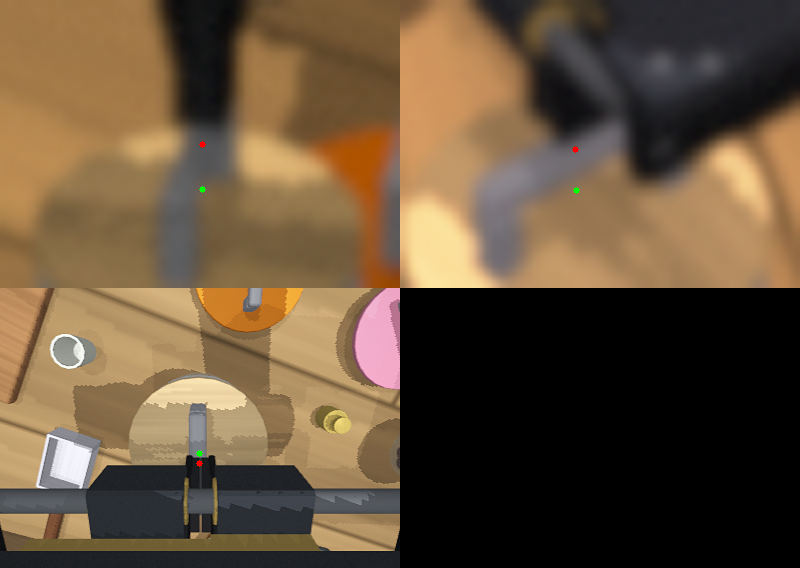

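In the scene and side crops the black shut fingers end about at the bar's top face, near (205,122) and (560,138). That is above the projected TCP (red), so the fingertips are not as far down as I assumed. I'll check tips_ahead and measure where the fingers end.

Run:
```python
from h import *
print(env.tips_ahead,[x for x in dir(env) if x[0]!='_'])
a,p=load("pics/scene1.png")
print("scene v profile cols 266-270"); print(a[160:190,265:272].mean((1,2)).round().astype(int).tolist())
T=np.array([.5739,.0056,.162])
for z in (.143,.15,.156,.162,.168,.175,.18): print(z,proj(p,[T[0],T[1],z]).round(1))
```

```text
0.019 ['Unreachable', 'camera_params', 'grab_frame', 'sign_off', 'state', 'tips_ahead']
scene v profile cols 266-270
[23, 21, 19, 16, 16, 16, 17, 18, 18, 19, 21, 22, 23, 25, 25, 25, 25, 30, 36, 56, 80, 92, 95, 93, 92, 91, 92, 95, 96, 94]
0.143 [267.8 187.2]
0.15 [267.8 185.2]
0.156 [267.8 183.4]
0.162 [267.8 181.6]
0.168 [267.8 179.8]
0.175 [267.8 177.7]
0.18 [267.8 176.2]
```

The fingers end at row 179, which is z≈0.170, just above the bar. The true fingertips are about 25 mm higher than the reported pose implies. I'll open the jaws and go down by what the picture shows, watching the force.

>>> arm_command --commands '[{"jaw":1,"tx":0,"ty":0,"tz":0,"ax":0,"ay":0,"az":0},{"jaw":1,"tx":0,"ty":0,"tz":0,"ax":0,"ay":0,"az":0},{"jaw":1,"tx":0,"ty":0,"tz":0,"ax":0,"ay":0,"az":0},{"jaw":1,"tx":0,"ty":0,"tz":0,"ax":0,"ay":0,"az":0},{"jaw":1,"tx":0,"ty":0,"tz":0,"ax":0,"ay":0,"az":0},{"jaw":1,"tx":0,"ty":0,"tz":0,"ax":0,"ay":0,"az":0},{"jaw":1,"tx":0,"ty":0,"tz":0,"ax":0,"ay":0,"az":0},{"jaw":1,"tx":0,"ty":0,"tz":0.4,"ax":0,"ay":0,"az":0},{"jaw":1,"tx":0,"ty":0,"tz":0.8,"ax":0,"ay":0,"az":0},{"jaw":1,"tx":0,"ty":0,"tz":1.2,"ax":0,"ay":0,"az":0},{"jaw":1,"tx":0,"ty":0,"tz":1.4,"ax":0,"ay":0,"az":0},{"jaw":1,"tx":0,"ty":0,"tz":1.4,"ax":0,"ay":0,"az":0}]' --newtons 8

```text
clock: 5.9
tool_pos: [0.5738, 0.0056, 0.1479]
ee_rot: [-0.0, -0.174, 0.985, -0.0]
force: [-0.1, 0.3, 0.2]
opening: 0.0871
finger_force: 0.0
```

>>> arm_command --commands '[{"jaw":1,"tx":0,"ty":0,"tz":0.2,"ax":0,"ay":0,"az":0},{"jaw":1,"tx":0,"ty":0,"tz":0.4,"ax":0,"ay":0,"az":0},{"jaw":1,"tx":0,"ty":0,"tz":0.4,"ax":0,"ay":0,"az":0}]'

```text
clock: 6.28
tool_pos: [0.5737, 0.0056, 0.1439]
ee_rot: [-0.0, -0.174, 0.985, -0.0]
force: [-0.5, -0.1, -0.0]
opening: 0.087
finger_force: 0.0
```

No contact force with the reported tips at 0.125, below the disc's top face at 0.128, so there is a reading offset. I'll go down 6 mm more and close gently.

>>> arm_command --commands '[{"jaw":1,"tx":0,"ty":0,"tz":0.3,"ax":0,"ay":0,"az":0},{"jaw":0,"tx":0,"ty":0,"tz":0.6,"ax":0,"ay":0,"az":0},{"jaw":0,"tx":0,"ty":0,"tz":0.6,"ax":0,"ay":0,"az":0},{"jaw":0,"tx":0,"ty":0,"tz":0.6,"ax":0,"ay":0,"az":0},{"jaw":0,"tx":0,"ty":0,"tz":0.6,"ax":0,"ay":0,"az":0},{"jaw":0,"tx":0,"ty":0,"tz":0.6,"ax":0,"ay":0,"az":0},{"jaw":0,"tx":0,"ty":0,"tz":0.6,"ax":0,"ay":0,"az":0},{"jaw":0,"tx":0,"ty":0,"tz":0.6,"ax":0,"ay":0,"az":0},{"jaw":0,"tx":0,"ty":0,"tz":0.6,"ax":0,"ay":0,"az":0},{"jaw":0,"tx":0,"ty":0,"tz":0.6,"ax":0,"ay":0,"az":0},{"jaw":0,"tx":0,"ty":0,"tz":0.6,"ax":0,"ay":0,"az":0},{"jaw":0,"tx":0,"ty":0,"tz":0.6,"ax":0,"ay":0,"az":0}]' --newtons 8

```text
clock: 7.78
tool_pos: [0.5739, 0.0055, 0.1382]
ee_rot: [0.0, -0.174, 0.985, -0.0]
force: [-0.2, -1.4, 0.9]
opening: 0.0119
finger_force: 8.0
```

The bar is held, at an opening of 11.9 mm. I'll firm the grip and pull straight up.

>>> arm_command --commands '[{"jaw":0,"tx":0,"ty":0,"tz":0,"ax":0,"ay":0,"az":0},{"jaw":0,"tx":0,"ty":0,"tz":0,"ax":0,"ay":0,"az":0},{"jaw":0,"tx":0,"ty":0,"tz":-0.2,"ax":0,"ay":0,"az":0},{"jaw":0,"tx":0,"ty":0,"tz":-0.4,"ax":0,"ay":0,"az":0},{"jaw":0,"tx":0,"ty":0,"tz":-0.6,"ax":0,"ay":0,"az":0},{"jaw":0,"tx":0,"ty":0,"tz":-0.8,"ax":0,"ay":0,"az":0},{"jaw":0,"tx":0,"ty":0,"tz":-1,"ax":0,"ay":0,"az":0},{"jaw":0,"tx":0,"ty":0,"tz":-1.2,"ax":0,"ay":0,"az":0},{"jaw":0,"tx":0,"ty":0,"tz":-1.4,"ax":0,"ay":0,"az":0},{"jaw":0,"tx":0,"ty":0,"tz":-1.4,"ax":0,"ay":0,"az":0}]' --newtons 50

```text
clock: 9.02
tool_pos: [0.5748, 0.005, 0.1543]
ee_rot: [0.001, -0.174, 0.985, -0.001]
force: [-2.2, -4.0, 3.7]
opening: 0.0118
finger_force: 50.0
```

>>> arm_command --commands '[{"jaw":0,"tx":0,"ty":0,"tz":-0.4,"ax":0,"ay":0,"az":0},{"jaw":0,"tx":0,"ty":0,"tz":-0.9,"ax":0,"ay":0,"az":0},{"jaw":0,"tx":0,"ty":0,"tz":-1.6,"ax":0,"ay":0,"az":0},{"jaw":0,"tx":0,"ty":0,"tz":-2.6,"ax":0,"ay":0,"az":0},{"jaw":0,"tx":0,"ty":0,"tz":-3.8,"ax":0,"ay":0,"az":0},{"jaw":0,"tx":0,"ty":0,"tz":-4.6,"ax":0,"ay":0,"az":0},{"jaw":0,"tx":0,"ty":0,"tz":-5,"ax":0,"ay":0,"az":0},{"jaw":0,"tx":0,"ty":0,"tz":-5,"ax":0,"ay":0,"az":0}]'

```text
clock: 10.02
tool_pos: [0.5739, 0.0056, 0.2024]
ee_rot: [0.0, -0.174, 0.985, 0.0]
force: [-0.2, 0.1, -2.4]
opening: 0.0115
finger_force: 50.0
```

Run:
```python
from h import *
b,q=grab("side","pics/side2.png"); a,p=grab("scene","pics/scene2.png"); s=env.state()
print(s['tool_pos'],s['ee_rot'],s['force'],s['ft_torque'],s['opening'])
cv2.imwrite("pics/v3.png",np.hstack([cv2.resize(x,(400,400),interpolation=cv2.INTER_CUBIC) for x in (a[120:240,205:325,::-1],b[120:240,185:305,::-1])]))
```

```text
[0.57359425 0.0055907  0.20172771] [-4.42743202e-04 -1.73713978e-01  9.84796047e-01  6.30155427e-05] [ 0.79460122  0.37293671 -1.74004123] [-3.24394201e-05  1.77085746e-02  3.08325411e-03] 0.011353525080640178
```

View pics/v3.png

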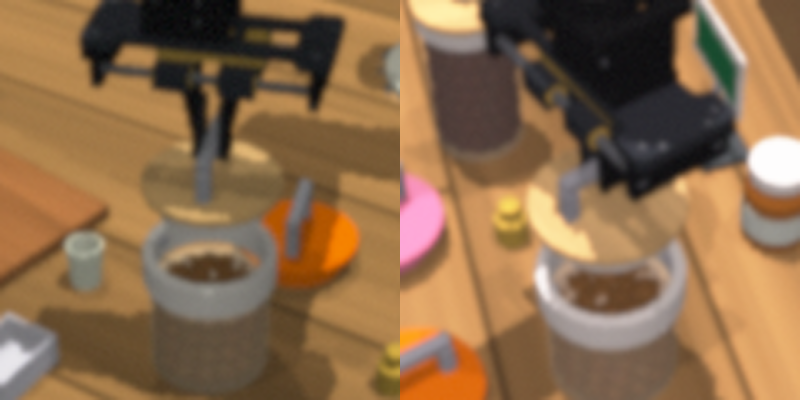

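The lid is free with its plug clear of the open mouth; the scene view shows the disc at (212,180) and the walnuts below. The measured force is −2.4 N, which is just its weight. Before setting down, I'll check how much room the gripper body has near the crate beside the board.

Run:
```python
from h import *
a,p=load("pics/scene0.png")
for u,v,z in ((195,141,0),(125,184,0),(196,126,.1),(120,160,.1)): print(u,v,z,plane(p,u,v,z)[:2])
c,q=load("pics/wrist0.png")
for u,v in ((280,215),(70,150)): print(plane(q,u,v,.1)[:2])
C=np.array([.538,-.289]); y=np.array([-.342,.940])
print("body ends",C-y*.095,C+y*.095)
```

```text
195 141 0 [ 0.30704775 -0.50531425]
125 184 0 [ 0.65815664 -0.51869983]
196 126 0.1 [ 0.3475617  -0.45191509]
120 160 0.1 [ 0.65843212 -0.51129937]
[ 0.29961131 -0.51740564]
[ 0.33456853 -0.7459814 ]
body ends [ 0.57049 -0.3783 ] [ 0.50551 -0.1997 ]
```

>>> arm_command --commands '[{"jaw":0,"tx":0.4,"ty":-0.8,"tz":0,"ax":0,"ay":0,"az":0},{"jaw":0,"tx":1.5,"ty":-3,"tz":0,"ax":0,"ay":0,"az":0},{"jaw":0,"tx":3.1,"ty":-6,"tz":0,"ax":0,"ay":0,"az":0},{"jaw":0,"tx":4.7,"ty":-9.2,"tz":0,"ax":0,"ay":0,"az":0},{"jaw":0,"tx":6.4,"ty":-12.5,"tz":0,"ax":0,"ay":0,"az":0},{"jaw":0,"tx":8.1,"ty":-15.8,"tz":0,"ax":0,"ay":0,"az":0},{"jaw":0,"tx":9.8,"ty":-19,"tz":0,"ax":0,"ay":0,"az":0},{"jaw":0,"tx":11.3,"ty":-22,"tz":0,"ax":0,"ay":0,"az":0},{"jaw":0,"tx":12.6,"ty":-24.6,"tz":0,"ax":0,"ay":0,"az":0},{"jaw":0,"tx":13.3,"ty":-26,"tz":0,"ax":0,"ay":0,"az":0},{"jaw":0,"tx":13.6,"ty":-26.4,"tz":0,"ax":0,"ay":0,"az":0},{"jaw":0,"tx":13.6,"ty":-26.4,"tz":0,"ax":0,"ay":0,"az":0}]'

```text
clock: 11.62
tool_pos: [0.5364, -0.2887, 0.202]
ee_rot: [-0.0, -0.174, 0.985, 0.0]
force: [-0.7, 0.6, -1.5]
opening: 0.0111
finger_force: 50.0
```

>>> arm_command --commands '[{"jaw":0,"tx":0,"ty":0,"tz":0.5,"ax":0,"ay":0,"az":0},{"jaw":0,"tx":0,"ty":0,"tz":2,"ax":0,"ay":0,"az":0},{"jaw":0,"tx":0,"ty":0,"tz":4,"ax":0,"ay":0,"az":0},{"jaw":0,"tx":0,"ty":0,"tz":6,"ax":0,"ay":0,"az":0},{"jaw":0,"tx":0,"ty":0,"tz":8,"ax":0,"ay":0,"az":0},{"jaw":0,"tx":0,"ty":0,"tz":10,"ax":0,"ay":0,"az":0},{"jaw":0,"tx":0,"ty":0,"tz":11.5,"ax":0,"ay":0,"az":0},{"jaw":0,"tx":0,"ty":0,"tz":12.5,"ax":0,"ay":0,"az":0},{"jaw":0,"tx":0,"ty":0,"tz":12.8,"ax":0,"ay":0,"az":0},{"jaw":0,"tx":0,"ty":0,"tz":12.8,"ax":0,"ay":0,"az":0}]'

```text
clock: 12.88
tool_pos: [0.5367, -0.2891, 0.0744]
ee_rot: [0.0, -0.174, 0.985, -0.0]
force: [0.8, -1.0, -1.5]
opening: 0.0114
finger_force: 50.0
```

Run:
```python
from h import *
b,q=grab("side","pics/side3.png"); a,p=grab("scene","pics/scene3.png"); s=env.state()
print(s['tool_pos'],s['force'],s['opening'])
cv2.imwrite("pics/v4.png",np.hstack([cv2.resize(x,(400,400),interpolation=cv2.INTER_CUBIC) for x in (a[110:220,145:255,::-1],b[264:384,205:325,::-1])]))
```

```text
[ 0.53700153 -0.28921091  0.07489746] [-0.35294925  0.87606779 -2.00392097] 0.011185412960818925
```

View pics/v4.png

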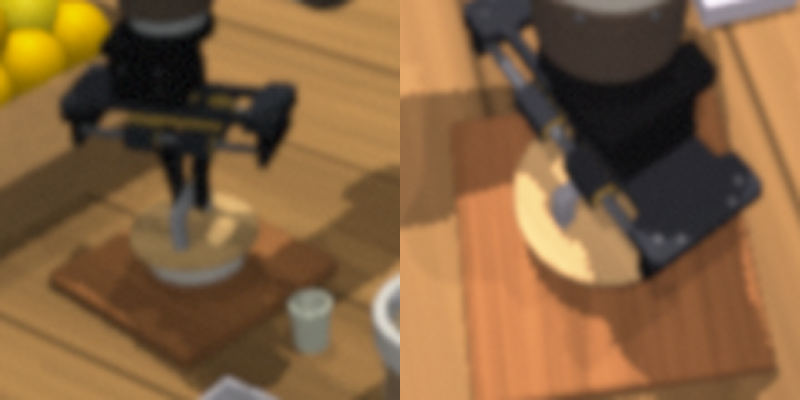

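The lid is level, upright and over the board: the scene crop shows the disc at (195,225) within board corners (50,280), (185,360), (335,265). I'll lower slowly until the board takes its weight.

>>> arm_command --commands '[{"jaw":0,"tx":0,"ty":0,"tz":0.4,"ax":0,"ay":0,"az":0},{"jaw":0,"tx":0,"ty":0,"tz":0.8,"ax":0,"ay":0,"az":0},{"jaw":0,"tx":0,"ty":0,"tz":1.1,"ax":0,"ay":0,"az":0},{"jaw":0,"tx":0,"ty":0,"tz":1.3,"ax":0,"ay":0,"az":0},{"jaw":0,"tx":0,"ty":0,"tz":1.4,"ax":0,"ay":0,"az":0},{"jaw":0,"tx":0,"ty":0,"tz":1.4,"ax":0,"ay":0,"az":0},{"jaw":0,"tx":0,"ty":0,"tz":1.4,"ax":0,"ay":0,"az":0}]'

```text
clock: 13.85
tool_pos: [0.5366, -0.289, 0.0603]
ee_rot: [0.0, -0.174, 0.985, -0.0]
force: [1.1, 0.1, -2.0]
opening: 0.0117
finger_force: 50.0
```

>>> arm_command --commands '[{"jaw":0,"tx":0,"ty":0,"tz":0.1,"ax":0,"ay":0,"az":0},{"jaw":0,"tx":0,"ty":0,"tz":0.15,"ax":0,"ay":0,"az":0},{"jaw":0,"tx":0,"ty":0,"tz":0.2,"ax":0,"ay":0,"az":0},{"jaw":0,"tx":0,"ty":0,"tz":0.2,"ax":0,"ay":0,"az":0}]'

```text
clock: 14.35
tool_pos: [0.5365, -0.289, 0.0582]
ee_rot: [-0.0, -0.174, 0.985, -0.0]
force: [-0.3, -0.1, -2.4]
opening: 0.0113
finger_force: 50.0
```

>>> arm_command --commands '[{"jaw":0,"tx":0,"ty":0,"tz":0.05,"ax":0,"ay":0,"az":0},{"jaw":0,"tx":0,"ty":0,"tz":0.1,"ax":0,"ay":0,"az":0},{"jaw":0,"tx":0,"ty":0,"tz":0.1,"ax":0,"ay":0,"az":0}]'

```text
clock: 14.72
tool_pos: [0.5365, -0.289, 0.0582]
ee_rot: [0.0, -0.174, 0.985, -0.0]
force: [-1.4, 1.9, 4.6]
opening: 0.0118
finger_force: 50.0
```

The board now carries the lid (+4.6 N). I'll release and go straight up.

>>> arm_command --commands '[{"jaw":0.3,"tx":0,"ty":0,"tz":0,"ax":0,"ay":0,"az":0},{"jaw":0.5,"tx":0,"ty":0,"tz":0,"ax":0,"ay":0,"az":0},{"jaw":0.8,"tx":0,"ty":0,"tz":0,"ax":0,"ay":0,"az":0},{"jaw":0.8,"tx":0,"ty":0,"tz":0,"ax":0,"ay":0,"az":0},{"jaw":0.8,"tx":0,"ty":0,"tz":0,"ax":0,"ay":0,"az":0},{"jaw":0.8,"tx":0,"ty":0,"tz":-0.5,"ax":0,"ay":0,"az":0},{"jaw":0.8,"tx":0,"ty":0,"tz":-2,"ax":0,"ay":0,"az":0},{"jaw":0.8,"tx":0,"ty":0,"tz":-5,"ax":0,"ay":0,"az":0},{"jaw":0.8,"tx":0,"ty":0,"tz":-9,"ax":0,"ay":0,"az":0},{"jaw":0.8,"tx":0,"ty":0,"tz":-13,"ax":0,"ay":0,"az":0},{"jaw":0.8,"tx":0,"ty":0,"tz":-15,"ax":0,"ay":0,"az":0},{"jaw":0.8,"tx":0,"ty":0,"tz":-15,"ax":0,"ay":0,"az":0}]' --newtons 8

```text
clock: 16.23
tool_pos: [0.5376, -0.2894, 0.2103]
ee_rot: [0.003, -0.174, 0.985, -0.001]
force: [-1.0, 0.2, 0.4]
opening: 0.0698
finger_force: 0.0
```

Run:
```python
from h import *
b,q=grab("side","pics/side4.png"); a,p=grab("scene","pics/scene4.png"); s=env.state()
print(s['clock'],s['tool_pos'],s['force'],s['opening'])
cv2.imwrite("pics/v5.png",np.hstack([cv2.resize(x,(400,400),interpolation=cv2.INTER_CUBIC) for x in (a[100:260,150:310,::-1],b[214:384,175:345,::-1])]))
```

```text
16.325 [ 0.53601292 -0.28867421  0.20690189] [-0.00128407 -0.5558642   0.22418401] 0.06938222191705887
```

View pics/v5.png

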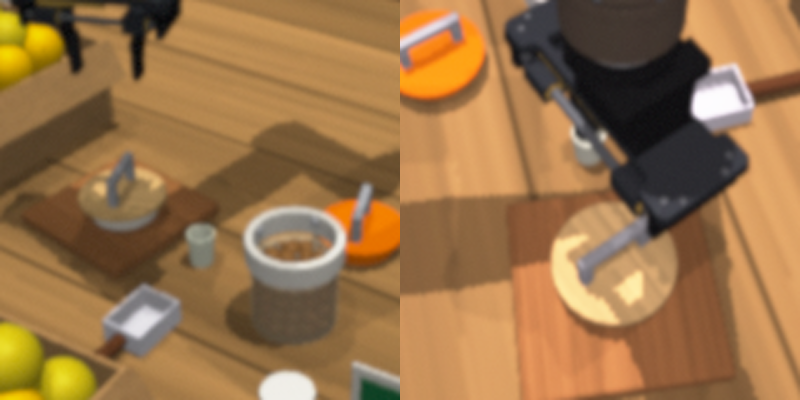

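The lid stands upright on the board, well inside its edges; the side crop shows the disc at (613,265) on a board spanning x 510–730. The canister is open, the cup and scoop have not been disturbed, and the gripper is clear with its force near zero. I'll hand it in.

```bash
python3 -c "
from bench import env; print(env.sign_off())"
```

```text
the job is handed in; nothing more can be done
None
```

The walnut canister is open, its lid stands upright and released on the wooden board with nothing else seen to move, and the job was handed in at about 16 s; no verdict was returned.

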